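Find the coaster that still grips and lay it on the phone stand

TASK

The bamboo phone stand has lost its lip, so it needs a non-slip pad: of the three look-alike coasters only one still has a grippy rubber sole, which you can tell by how hard it drags across the table. Lay that one flat and gently on the middle of the stand's slope so that it stays there by itself, and put the two slick ones side by side flat on the cork mat. Never let a coaster slide or drop on the stand, and leave the bottle, the planter and the mouse where they are.

Things in the scene. Friction and masses are not known exactly. Their poses are not given: they have to be found in the camera images.
- coaster_a: one of three look-alike coasters: teal acrylic slab, pale ring on top, 90 mm (its x) by 60 mm (its y), top 18 mm above its origin, 0.36 to 0.48 kg. Origin: centre of its sole's underside, on the surface it lies on; z up. Its straight sides begin 3 mm above that surface. Sole, hidden below: round, 36 mm across, rubber or slick
- coaster_b: one of three look-alike coasters: teal acrylic slab, pale ring on top, 90 mm (its x) by 60 mm (its y), top 18 mm above its origin, 0.36 to 0.48 kg. Origin: centre of its sole's underside, on the surface it lies on; z up. Its straight sides begin 3 mm above that surface. One coaster (it varies) has a rubber sole, friction about 1.0 on all surfaces, two slick ones about 0.12
- coaster_c: one of three look-alike coasters: teal acrylic slab, pale ring on top, 90 mm (its x) by 60 mm (its y), top 18 mm above its origin, 0.36 to 0.48 kg. Origin: centre of its sole's underside, on the surface it lies on; z up. Its straight sides begin 3 mm above that surface. The sole has 1.5 mm of play up and down and sideways: lifted, it hangs that much lower
- rest: bamboo board of the phone stand, fixed, sloping 30 degrees: 120 mm up the slope (its x) by 84 mm wide (its y), 10 mm thick, no lip. Origin: centre of its upper face, 56 mm above the table; x points up the slope, roughly towards the robot; z square out of the face, up and away from the robot. A rubber-soled coaster stays on it, a slick one slides off, away from the robot
- mat: flat cork mat, fixed, 140 mm (its x) by 280 mm (its y), 4 mm thick; origin: centre of its underside on the table, z up
- bottle: bystander: upright stainless steel bottle with a black twist cap, 72 mm across, 210 mm high; origin: centre of its foot
- planter: bystander: empty white ceramic planter, 110 mm across, 100 mm high; origin: centre of its foot
- mouse: bystander: grey plastic computer mouse, 104 mm (its x) by 60 mm, 34 mm high; origin: centre of its underside

How it is judged (in metres and radians):
At the end, for the whole second after the job is handed in: One coaster rests by itself on the stand's slope, centre within 30 mm (along) and 25 mm (across) of the board's middle, flush on it within 7 degrees; the other two lie flat on the cork mat, not on each other, centres inside its outline; all are still (linear speed of each of coaster_a, coaster_b, coaster_c below 0.02 m/s and ((x of coaster_a in the frame of rest between -0.03 and 0.03 m and y of coaster_a in the frame of rest between -0.025 and 0.025 m and z of coaster_a in the frame of rest between -0.005 and 0.008 m and angle between the z axis of coaster_a and the z axis of rest, either way round below 0.12 rad and x of coaster_b in the frame of mat between -0.07 and 0.07 m and y of coaster_b in the frame of mat between -0.14 and 0.14 m and z of coaster_b in the frame of mat between -0.002 and 0.01 m and angle between each of coaster_b, coaster_c's own z axis and vertical below 0.1 rad and x of coaster_c in the frame of mat between -0.07 and 0.07 m and y of coaster_c in the frame of mat between -0.14 and 0.14 m and z of coaster_c in the frame of mat between -0.002 and 0.01 m) or (x of coaster_b in the frame of rest between -0.03 and 0.03 m and y of coaster_b in the frame of rest between -0.025 and 0.025 m and z of coaster_b in the frame of rest between -0.005 and 0.008 m and angle between the z axis of coaster_b and the z axis of rest, either way round below 0.12 rad and x of coaster_a in the frame of mat between -0.07 and 0.07 m and y of coaster_a in the frame of mat between -0.14 and 0.14 m and z of coaster_a in the frame of mat between -0.002 and 0.01 m and angle between each of coaster_a, coaster_c's own z axis and vertical below 0.1 rad and x of coaster_c in the frame of mat between -0.07 and 0.07 m and y of coaster_c in the frame of mat between -0.14 and 0.14 m and z of coaster_c in the frame of mat between -0.002 and 0.01 m) or (x of coaster_c in the frame of rest between -0.03 and 0.03 m and y of coaster_c in the frame of rest between -0.025 and 0.025 m and z of coaster_c in the frame of rest between -0.005 and 0.008 m and angle between the z axis of coaster_c and the z axis of rest, either way round below 0.12 rad and x of coaster_a in the frame of mat between -0.07 and 0.07 m and y of coaster_a in the frame of mat between -0.14 and 0.14 m and z of coaster_a in the frame of mat between -0.002 and 0.01 m and angle between each of coaster_a, coaster_b's own z axis and vertical below 0.1 rad and x of coaster_b in the frame of mat between -0.07 and 0.07 m and y of coaster_b in the frame of mat between -0.14 and 0.14 m and z of coaster_b in the frame of mat between -0.002 and 0.01 m))); the robot touches nothing.
It fails at once if a coaster, not held, moves faster than 0.25 m/s on or over the stand (sliding off or dropped) ((distance between coaster_a and rest below 0.11 m and contact force between the fingers and coaster_a below 0.05 N and linear speed of coaster_a above 0.25 m/s) or (distance between coaster_b and rest below 0.11 m and contact force between the fingers and coaster_b below 0.05 N and linear speed of coaster_b above 0.25 m/s) or (distance between coaster_c and rest below 0.11 m and contact force between the fingers and coaster_c below 0.05 N and linear speed of coaster_c above 0.25 m/s)).
It fails at once if the bottle, the planter or the mouse is moved by more than 30 mm or tipped by more than 20 degrees (distance of any of bottle, planter, mouse from where it was at the start of the episode above 0.03 m or angle between any of bottle, planter, mouse's own z axis and vertical above 0.35 rad).
It also fails if it takes over 64 s, if anything falls off the work surface, if the arm or the gripper's body presses on something with over 40 N, if the wrist force passes 120 N, or if a joint passes its speed limit or range.

ROBOT

A 6-joint arm with a two-finger parallel gripper is mounted at the origin on the work surface. World frame = base frame: x ahead of the robot, y to its left, z up, the work surface at z = 0. Lengths are in mm, angles in rad, forces in N, time in s.
With the tool pointing down it reaches from about 350 to 975 mm from the base axis. Payload 17.4 kg.
Tool frame: the origin (TCP) lies midway between the tips of the shut fingers; the grasp point (between the pads) lies 19 mm behind it; z points along the fingers, y is the line along which they close (so a half turn about z gives the same grasp; the last joint's range is limited). The gripper opens to 85 mm and grips with 20 to 120 N. Pads are 22 mm wide; open, the fingers measure 114 mm over their backs; the gripper's body (76 mm by 85 mm) begins 54 mm behind the grasp point. The pads swing forward as they close: fully open they stand 13 mm farther back than shut.
Start: joints at [1.101, 0.116, 1.442, -0, 1.584, -0.038], TCP at [282.5, 613.047, 231.303] pointing down, gripper open.
Joint ranges: [-2.83, 2.83], [-0.83, 2.19], [0.07, 2.5], [-1.14, 4.28], [0.01, 3], [-2.97, 2.97]. Speed limits (rad/s): [1.89, 1.89, 2.22, 3.14, 3.14, 3.14].

INTERFACE

Orientations are given as a 3x3 rotation matrix whose columns are the frame's x, y, z axes.
In Python, from cell import r, viewer gives the robot as it stands (r), with the cameras (viewer).
- The arm moves only by the shell command python3 inch.py 'ROWS'. ROWS is rows parted by semicolons, their numbers by spaces, 1 to 8 of them, each of 7 numbers: the finger opening in mm, then dx, dy, dz in mm, then a rotation vector rx, ry, rz in rad; each row is the pose to reach, as a shift and turn from the pose commanded when the command began, along the tool's axes at that moment; what a row does not reach only later rows make up. A row lasts 1/10 s, in which the tool goes at most 50 mm and 0.15 rad, less where a joint would pass 70% of its speed; a pose out of reach is approached as far as the arm can. The fingers move at their own pace and stop on an object; the grip force is fixed at half the most. Time passes only in rows, so rows that do not move let the fingers close. It prints the time, the measured TCP pose, the force, the opening and the grip force at its end.
- r.read_state(): the state, without advancing time (a new reading comes with each control period).
- viewer.read_camera(name): name is "side" or "top" or "wrist"; returns a dict with "frame" (400x640x3 uint8, red, green, blue), "mtx" (3x3 intrinsics, pixels), "camera_from_world" (4x4, takes a point from world to camera coordinates). Camera axes: x right, y up, looking along -z (the intrinsics and any distortion apply to the point x, -y, -z); pixel columns grow to the right and rows downward; lengths in mm; the calibration is good to about 2 mm. A picture is of the moment at which its call begins. There is no depth.
- r.job_done(): hands the job in; it is judged then, once.
The state is a dict: "time_s": time; "q": joint angles; "dq": joint speeds; "joint_torque": joint torques, N m; "eef_pos": TCP position; "eef_rot": TCP orientation; "wrist_force": force on the tool from outside, world axes, zero at the start; "wrist_torque": the same for the moment, N m; "width": finger opening in mm; "gripper_force": force on a finger pad.
Only numpy, scipy, OpenCV 4.12 (cv2) and the standard library are available. Lean on these libraries where they do the work, as an engineer would, in place of code of your own. Each camera call takes 0.05 s, during which the arm holds its last target. There are 200 camera calls.

## Working session

There is one attempt and no reset: what is moved stays moved. The work goes in short steps, Python scripts to look and compute and a shell command to move; the robot and the scene stay as the last step left them, time stands still between calls to the robot, and variables do not carry over. Pictures are saved under pics/ and viewed, at most 10 in all, crops included, and the job is handed in when it is done.

```bash
ls; mkdir -p pics
python3 - <<'E'
from cell import r, viewer
import cv2
for n in ("top","side"):
    c=viewer.read_camera(n); cv2.imwrite(f"pics/{n}0.png",c["frame"][:,:,::-1]); print(n,c["mtx"],c["camera_from_world"])
print(r.read_state())
E
```

```text
cell.py
inch.py
pics
top [[395.76687137   0.         321.59913709]
 [  0.         395.76687137 200.99019594]
 [  0.           0.           1.        ]] [[ 1.72087404e-02 -9.99665043e-01 -1.93303261e-02  3.81588770e+01]
 [ 9.84600401e-01  1.35791624e-02  1.74291870e-01 -6.31821360e+02]
 [-1.73971000e-01 -2.20319904e-02  9.84504283e-01 -9.86023901e+02]
 [ 0.00000000e+00  0.00000000e+00  0.00000000e+00  1.00000000e+00]]
side [[391.87421686   0.         323.9927465 ]
 [  0.         391.87421686 199.58961219]
 [  0.           0.           1.        ]] [[ 9.65575497e-01 -2.59937340e-01  9.82543212e-03 -5.70480046e+02]
 [ 1.29404522e-01  5.12772942e-01  8.48715724e-01 -1.50413512e+02]
 [-2.25651123e-01 -8.18227651e-01  5.28758055e-01 -9.38442332e+02]
 [ 0.00000000e+00  0.00000000e+00  0.00000000e+00  1.00000000e+00]]
{'time_s': 0.1, 'q': array([ 1.10117739e+00,  1.16446205e-01,  1.44221654e+00, -3.53759544e-05,
        1.58399121e+00, -3.78322053e-02]), 'dq': array([-0.00077658, -0.00016382, -0.0006799 , -0.00134319,  0.00017752,
       -0.00049805]), 'joint_torque': array([ 2.46854230e-03, -7.33665562e+01, -6.33793831e+01,  6.18231439e-07,
        5.34196981e-03,  8.02628279e-05]), 'eef_pos': array([282.44175247, 612.87531818, 230.61925255]), 'eef_rot': array([[-9.08219273e-01,  4.18494385e-01, -4.48743979e-04],
       [ 4.18494625e-01,  9.08218763e-01, -9.62411994e-04],
       [ 4.79368634e-06, -1.06187806e-03, -9.99999436e-01]]), 'wrist_force': array([ 0.14194155, -0.30572589, -0.63670766]), 'wrist_torque': array([-0.00451894, -0.00933154, -0.00215563]), 'gripper_force': 0.0, 'width': 85.15821190358243}
```

View pics/top0.png

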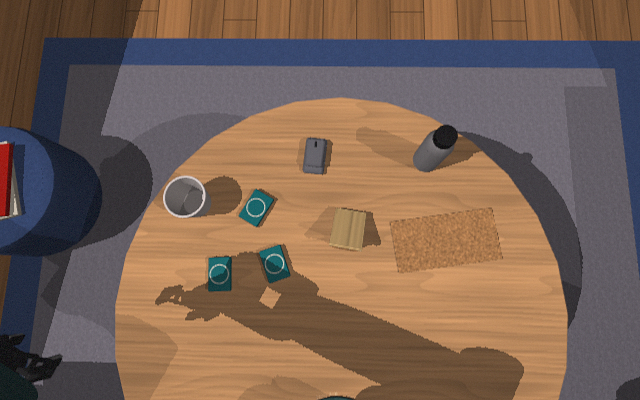

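View pics/side0.png

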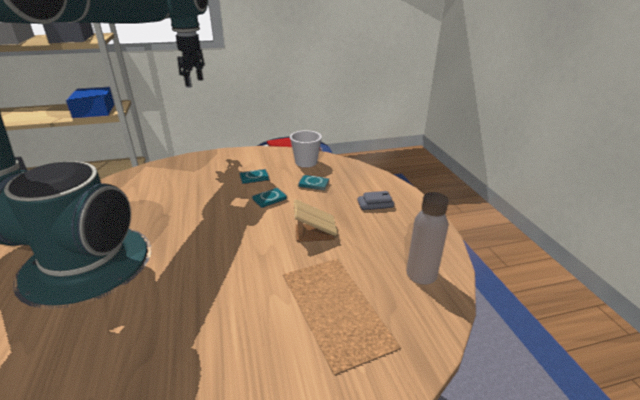

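The top view shows the coasters at (257,207), (275,264) and (220,273), the board at (349,229), and the mat at (446,240). The mouse is at (315,155), the bottle foot near (425,165) and the planter at (185,197). The side view confirms this: the board slopes down away from the robot.

```bash
cat > h.py <<'E'
import numpy as np, cv2
from cell import r, viewer
def ray(c,px,z):
    T=c["camera_from_world"];R=T[:3,:3];o=-R.T@T[:3,3];out=[]
    for u,v in np.atleast_2d(px):
        d=np.linalg.inv(c["mtx"])@[u,v,1];d=R.T@[d[0],-d[1],-d[2]]
        out.append(o+d*(z-o[2])/d[2])
    return np.array(out)
def proj(c,P):
    p=np.atleast_2d(P)@c["camera_from_world"][:3,:3].T+c["camera_from_world"][:3,3]
    q=(p*[1,-1,-1])@c["mtx"].T
    return q[:,:2]/q[:,2:]
def blobs(c,lo,hi,amin,z):
    hsv=cv2.cvtColor(c["frame"],cv2.COLOR_RGB2HSV)
    m=cv2.inRange(hsv,lo,hi); m=cv2.morphologyEx(m,cv2.MORPH_CLOSE,np.ones((3,3)))
    out=[]
    for k in cv2.findContours(m,cv2.RETR_EXTERNAL,cv2.CHAIN_APPROX_NONE)[0]:
        if cv2.contourArea(k)<amin: continue
        h=np.array([ray(c,p,z)[0,:2] for p in cv2.convexHull(k)[:,0]],np.float32)
        (cx,cy),(w,l),a=cv2.minAreaRect(h)
        if w<l: w,l,a=l,w,a+90
        out.append((k.reshape(-1,2).mean(0).round(),np.round([cx,cy,w,l,(a+90)%180-90],1)))
    return out
E
python3 - <<'E'
from h import *
c=viewer.read_camera("top");s=viewer.read_camera("side")
print("teal");[print(*b) for b in blobs(c,(80,90,30),(100,255,255),150,18)]
f=c["frame"];hsv=cv2.cvtColor(f,cv2.COLOR_RGB2HSV)
for p in [(250,205),(275,250),(446,240),(349,229),(345,215),(300,230),(380,280),(490,300),(331,240)]: print(p,hsv[p[1],p[0]])
# ring centres in both views: pale pixels within teal
def rings(c,box):
    x0,y0,x1,y1=box;h=cv2.cvtColor(c["frame"],cv2.COLOR_RGB2HSV)[y0:y1,x0:x1]
    m=cv2.inRange(h,(75,15,110),(105,255,255));y,x=np.nonzero(m);return (x.min()+x.max())/2+x0,(y.min()+y.max())/2+y0,len(x)
for b in [(240,190,275,225),(262,248,288,280),(208,258,232,290)]:
    u,v,n=rings(c,b);print("ring",u,v,n,ray(c,(u,v),18)[0])
# mat by clicked corners & bystanders
print("mat",ray(c,[(390,222),(492,208),(502,258),(400,272)],4).round())
print("planter",ray(c,(185,197),100).round(),"mouse",ray(c,(315,155),30).round(),"cap",ray(c,(445,137),210).round())
x0,y0,x1,y1=320,198,382,262
cv2.imwrite("pics/rest.png",cv2.resize(np.hstack([f[y0:y1,x0:x1],f[192:254,240:302]*0+s["frame"][190:252,286:348]]),None,fx=6,fy=6,interpolation=cv2.INTER_CUBIC)[:,:,::-1])
E
```

```text
teal
[ 16. 386.] [158.  818.2 105.3  84.3 -88.7]
[219. 274.] [438.7 317.   86.7  58.6   1.8]
[274. 264.] [467.4 172.3  86.   59.   20.6]
[256. 207.] [617.9 228.1  87.4  59.4 -29.8]
(250, 205) [ 92 183 106]
(275, 250) [ 91 172 110]
(446, 240) [ 13 138 170]
(349, 229) [ 18 115 146]
(345, 215) [ 18 114 168]
(300, 230) [ 14 127 195]
(380, 280) [ 14 130 196]
(490, 300) [ 14 127 185]
(331, 240) [ 17 114 172]
ring 255.5 209.0 120 [613.16125766 228.81861586  18.        ]
ring 274.5 259.0 128 [479.02981738 171.71500475  18.        ]
ring 218.0 267.0 173 [455.42702763 321.82304559  18.        ]
mat [[ 585. -139.    4.]
 [ 627. -417.    4.]
 [ 492. -436.    4.]
 [ 451. -164.    4.]]
planter [[629. 394. 100.]] mouse [[764.  69.  30.]] cap [[ 757. -235.  210.]]Traceback (most recent call last):
  File "<stdin>", line 16, in <module>
    return _nx.concatenate(arrs, 1, dtype=dtype, casting=casting)
           ~~~~~~~~~~~~~~~^^^^^^^^^^^^^^^^^^^^^^^^^^^^^^^^^^^^^^^
ValueError: all the input array dimensions except for the concatenation axis must match exactly, but along dimension 0, the array at index 0 has size 64 and the array at index 1 has size 62
```

Run:
```python
from h import *
c=viewer.read_camera("top");s=viewer.read_camera("side")
T=c["camera_from_world"];print("cam",-T[:3,:3].T@T[:3,3])
f=c["frame"]
cv2.imwrite("pics/rest.png",cv2.resize(np.hstack([f[198:262,320:384],s["frame"][190:254,286:350]]),None,fx=6,fy=6,interpolation=cv2.INTER_CUBIC)[:,:,::-1])
hsv=cv2.cvtColor(f,cv2.COLOR_RGB2HSV)[198:262,320:384]
m=cv2.inRange(hsv,(16,60,90),(24,255,255))
k=max(cv2.findContours(m,0,1)[0],key=cv2.contourArea);k=k+[320,198]
b=cv2.boxPoints(cv2.minAreaRect(k.astype(np.float32)));print("box",b.round(1),cv2.contourArea(k))
print("approx",cv2.approxPolyDP(cv2.convexHull(k),3,True)[:,0])
```

```text
cam [ 449.89533397   25.00163117 1081.6037036 ]
box [[328.2 245.3]
 [335.6 206.5]
 [369.4 213. ]
 [362.  251.7]] 1199.5
approx [[336 208]
 [366 214]
 [361 250]
 [329 245]]
```

View pics/rest.png

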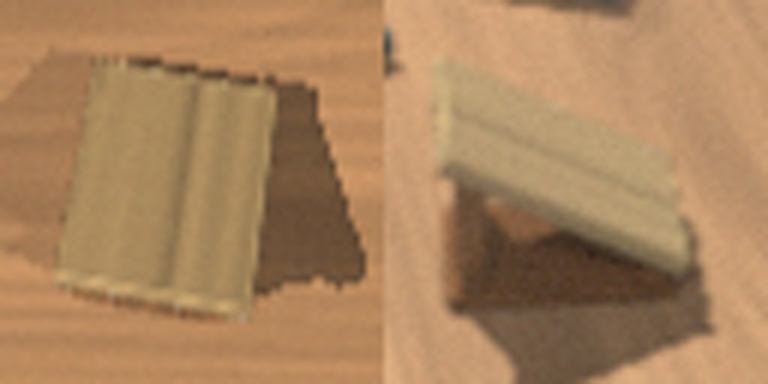

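The crop shows the board's upper face in the top view with corners near (335.5,208), (366,213), (361.3,248) and (330.3,242.7). The lighter strip below is the high end's edge face. In the side view (right half) the upper face runs from crop (440,60)/(443,155) down to (678,180)/(690,240).

Run:
```python
from h import *
c=viewer.read_camera("top");s=viewer.read_camera("side")
F=ray(c,[(335.6,208.4),(366,213)],26);N=ray(c,[(330.3,242.7),(361.3,248)],86)
print(F,N); 
C=np.vstack([F,N]).mean(0);u=N.mean(0)-F.mean(0);w=F[0]-F[1];w2=N[0]-N[1]
print("C",C,"len",np.linalg.norm(u),"wid",np.linalg.norm(w),np.linalg.norm(w2),"yaw x",np.degrees(np.arctan2(u[1],u[0])),"yaw y",np.degrees(np.arctan2(w[1],w[0])),np.degrees(np.arctan2(w2[1],w2[0])))
# check: predicted corners in side view for a candidate
for yaw in (166,170,174):
    a=np.radians(yaw);x=np.array([np.cos(a)*.866,np.sin(a)*.866,.5]);y=np.array([-np.sin(a),np.cos(a),0])
    P=[np.array([C[0],C[1],56])+i*60*x+j*42*y for i,j in((1,1),(1,-1),(-1,-1),(-1,1))]
    print(yaw,"side crop",((proj(s,P)-[286,190])*6+[384,0]).round(),"top",proj(c,P).round(1).tolist())
```

```text
[[616.64883978  10.49163714  26.        ]
 [605.28711543 -71.33860587  26.        ]] [[519.93650778  23.63561792  86.        ]
 [507.9669992  -53.94424799  86.        ]]
C [562.45986555 -22.7888997   56.        ] len 115.0882064859636 wid 82.61523740237924 78.4978007977081 yaw x 171.0557148589778 yaw y 82.09530144687953 81.22920529881091
166 side crop [[437. 152.]
 [445.  44.]
 [678. 156.]
 [686. 268.]] top [[360.1, 250.4], [327.6, 241.7], [337.5, 206.1], [367.8, 214.0]]
170 side crop [[444. 157.]
 [439.  49.]
 [671. 152.]
 [692. 263.]] top [[361.8, 249.6], [328.7, 243.2], [336.0, 206.8], [366.7, 212.6]]
174 side crop [[452. 161.]
 [433.  54.]
 [663. 148.]
 [698. 257.]] top [[363.4, 248.7], [330.0, 244.6], [334.5, 207.7], [365.5, 211.4]]
```

```bash
cat >> h.py <<'E'
from scipy.spatial.transform import Rotation as Ro
def rot(yaw_y,tilt=0):
    """tool down with y axis at yaw_y deg, then tilted about its y axis by tilt deg"""
    a=np.radians(yaw_y);y=np.array([np.cos(a),np.sin(a),0]);z=np.array([0,0,-1.])
    return Ro.from_rotvec(np.radians(tilt)*y).as_matrix()@np.column_stack([np.cross(y,z),y,z])
def go(pos,R):
    s=r.read_state();E=s["eef_rot"]
    d=E.T@(np.array(pos)-s["eef_pos"]);w=Ro.from_matrix(E.T@R).as_rotvec()
    print("d",d.round(1),"w",w.round(3),"rows",round(max(np.linalg.norm(d)/50,np.linalg.norm(w)/.15),1),"t",s["time_s"],"F",s["wrist_force"].round(2))
E
python3 - <<'E'
from h import *
go((439,317,70),rot(91.8))
E
```

```text
d [-266.  -203.3  161.2] w [-0.    -0.    -0.463] rows 7.4 t 0.4 F [ 0.05  0.75 -0.91]
```

```bash
python3 inch.py '85 -266 -203.3 161 0 0 -.463;85 -266 -203.3 161 0 0 -.463;85 -266 -203.3 161 0 0 -.463;85 -266 -203.3 161 0 0 -.463;85 -266 -203.3 161 0 0 -.463;85 -266 -203.3 161 0 0 -.463;85 -266 -203.3 161 0 0 -.463;85 -266 -203.3 161 0 0 -.463'; python3 inch.py '85 0 0 0 0 0 0;85 0 0 0 0 0 0'
python3 - <<'E'
from h import *
go((439,317,0),rot(91.8))
c=viewer.read_camera("wrist");cv2.imwrite("pics/w1.png",c["frame"][:,:,::-1])
E
```

```text
time_s: 1.2
eef_pos: [439.5, 313.9, 68.4]
eef_rot: [[-1.0, -0.029, -0.001], [-0.029, 1.0, -0.002], [0.001, -0.001, -1.0]]
wrist_force: [-0.3, 0.4, -0.1]
width: 84.9
gripper_force: 0.0
time_s: 1.4
eef_pos: [439.2, 317.1, 70.6]
eef_rot: [[-1.0, -0.03, 0.0], [-0.03, 1.0, 0.0], [-0.0, 0.0, -1.0]]
wrist_force: [-0.6, 0.5, -0.5]
width: 84.9
gripper_force: 0.0
d [ 0.2 -0.1 70.6] w [ 0.     0.    -0.001] rows 1.4 t 1.4 F [-0.58  0.5  -0.54]
```

View pics/w1.png

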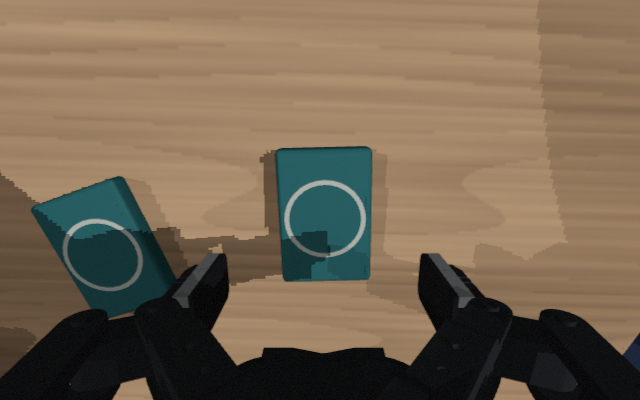

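The wrist view shows C1 between the open fingers with its ring centred at (325,218), and C2's ring at (102,255) to the left.

```bash
python3 - <<'E'
from h import *
c=viewer.read_camera("wrist");print(ray(c,[(325,218),(102,255)],18).round(1))
[print(*b) for b in blobs(c,(80,90,30),(100,255,255),3000,18)]
E
python3 inch.py '85 0 0 35 0 0 0;85 0 0 60 0 0 0;78 0 0 68 0 0 0;76 0 0 70 0 0 0;76 0 0 70 0 0 0'
```

```text
[[436.7 319.   18. ]
 [467.2 172.   18. ]]
[106. 246.] [465.1 176.7  88.3  65.8  20.5]
[324. 212.] [436.2 318.1  89.   58.3   3.1]
time_s: 2.0
eef_pos: [439.3, 317.8, 1.4]
eef_rot: [[-0.999, -0.032, 0.001], [-0.032, 0.999, 0.001], [-0.001, 0.001, -1.0]]
wrist_force: [0.3, 0.3, 0.9]
width: 76.2
gripper_force: 0.0
```

```bash
python3 inch.py '76 0 4 0 0 0 0;76 0 8 0 0 0 0;76 0 11 0 0 0 0;76 0 14 0 0 0 0'; python3 inch.py '76 0 3 0 0 0 0'; python3 inch.py '76 0 3 0 0 0 0'; python3 inch.py '76 0 3 0 0 0 0'
python3 - <<'E'
from h import *
print(r.read_state()["wrist_torque"])
E
```

```text
time_s: 2.4
eef_pos: [438.9, 330.9, 0.9]
eef_rot: [[-1.0, -0.031, 0.001], [-0.031, 1.0, -0.001], [-0.001, -0.001, -1.0]]
wrist_force: [0.6, -8.0, 5.8]
width: 76.3
gripper_force: 4.2
time_s: 2.5
eef_pos: [438.8, 333.9, 1.0]
eef_rot: [[-1.0, -0.031, 0.001], [-0.031, 1.0, -0.001], [-0.001, -0.001, -1.0]]
wrist_force: [0.4, -8.4, 6.1]
width: 76.1
gripper_force: 4.2
time_s: 2.6
eef_pos: [438.7, 336.8, 0.9]
eef_rot: [[-1.0, -0.031, 0.001], [-0.031, 1.0, -0.001], [-0.001, -0.001, -1.0]]
wrist_force: [0.4, -8.8, 6.5]
width: 76.1
gripper_force: 4.2
time_s: 2.7
eef_pos: [438.7, 339.8, 0.9]
eef_rot: [[-1.0, -0.031, 0.001], [-0.031, 1.0, -0.001], [-0.001, -0.001, -1.0]]
wrist_force: [0.3, -9.0, 6.5]
width: 76.1
gripper_force: 4.2
[-1.51585903 -0.06111384  0.00853896]
```

C1 drags at about 9 N, which looks like rubber. I'll leave it for now and test C2 to compare.

```bash
python3 inch.py '85 0 -7 0 0 0 0;85 0 -7 0 0 0 0;85 0 -7 -20 0 0 0;85 0 -7 -60 0 0 0;85 0 -7 -60 0 0 0' | head -2
python3 - <<'E'
from h import *
go((467,172,55),rot(110.5))
E
```

```text
time_s: 3.2
eef_pos: [440.3, 334.3, 65.4]
d [ -21.6 -163.1    9.9] w [ 0.003  0.006 -0.327] rows 3.3 t 3.2 F [0.39 0.9  0.27]
```

```bash
python3 inch.py '85 -21.6 -163.1 10 .003 .006 -.327;85 -21.6 -163.1 10 .003 .006 -.327;85 -21.6 -163.1 10 .003 .006 -.327;85 -21.6 -163.1 10 .003 .006 -.327;80 -21.6 -163.1 10 .003 .006 -.327;76 -21.6 -163.1 10 .003 .006 -.327'
python3 - <<'E'
from h import *
go((467,172,1),rot(110.5))
E
```

```text
time_s: 3.8
eef_pos: [465.3, 170.6, 50.4]
eef_rot: [[-0.937, -0.349, -0.005], [-0.349, 0.937, -0.004], [0.006, -0.002, -1.0]]
wrist_force: [-0.3, -0.5, -0.8]
width: 76.0
gripper_force: 0.0
d [-2.4  0.8 49.4] w [-0.002 -0.006 -0.001] rows 1.0 t 3.8 F [-0.29 -0.51 -0.81]
```

```bash
python3 inch.py '76 -2 1 30 0 0 0;76 -2 1 45 0 0 0;76 -2 1 49 0 0 0;76 -2 1 49 0 0 0;76 -2 1 49 0 0 0'; python3 inch.py '76 0 -4 0 0 0 0;76 0 -8 0 0 0 0;76 0 -11 0 0 0 0;76 0 -14 0 0 0 0'; python3 inch.py '76 0 -3 0 0 0 0'; python3 inch.py '76 0 -3 0 0 0 0'
```

```text
time_s: 4.3
eef_pos: [466.7, 172.6, 2.1]
eef_rot: [[-0.936, -0.351, -0.005], [-0.351, 0.936, -0.004], [0.006, -0.002, -1.0]]
wrist_force: [-0.3, 0.7, -0.6]
width: 75.9
gripper_force: 0.0
time_s: 4.7
eef_pos: [471.6, 158.8, 1.6]
eef_rot: [[-0.937, -0.35, -0.005], [-0.35, 0.937, -0.004], [0.006, -0.002, -1.0]]
wrist_force: [-0.4, 1.7, 0.5]
width: 76.3
gripper_force: 0.6
time_s: 4.8
eef_pos: [472.6, 156.0, 1.5]
eef_rot: [[-0.937, -0.35, -0.005], [-0.35, 0.937, -0.004], [0.006, -0.002, -1.0]]
wrist_force: [-0.3, 0.8, 1.4]
width: 76.1
gripper_force: 0.6
time_s: 4.9
eef_pos: [473.6, 153.2, 1.4]
eef_rot: [[-0.937, -0.35, -0.005], [-0.35, 0.937, -0.004], [0.006, -0.002, -1.0]]
wrist_force: [-0.5, 1.5, 0.5]
width: 76.1
gripper_force: 0.6
```

C2 is slick at 0.6 N, so I'll grip it and take it to the mat.

```bash
python3 inch.py '60 0 0 1.5 0 0 0;55 0 0 1.5 0 0 0;50 0 0 1.5 0 0 0;50 0 0 1.5 0 0 0;50 0 0 1.5 0 0 0;50 0 0 1.5 0 0 0'; python3 inch.py '50 0 0 -20 0 0 0;50 0 0 -60 0 0 0;50 0 0 -110 0 0 0;50 0 0 -138 0 0 0;50 0 0 -138 0 0 0'
python3 - <<'E'
from h import *
go((549,-353,140),rot(98.6))
s=viewer.read_camera("wrist");cv2.imwrite("pics/w2.png",s["frame"][:,:,::-1])
E
```

```text
time_s: 5.5
eef_pos: [473.8, 153.3, 0.1]
eef_rot: [[-0.936, -0.351, -0.005], [-0.351, 0.936, -0.005], [0.006, -0.003, -1.0]]
wrist_force: [0.3, -2.2, 5.0]
width: 58.4
gripper_force: 65.5
time_s: 6.0
eef_pos: [475.5, 154.4, 141.6]
eef_rot: [[-0.936, -0.351, 0.0], [-0.351, 0.936, -0.003], [0.001, -0.003, -1.0]]
wrist_force: [-0.3, 0.4, -3.5]
width: 58.7
gripper_force: 67.9
d [ 109.1 -500.9    3. ] w [-0.003 -0.001  0.208] rows 10.3 t 6.0 F [-0.27  0.42 -3.49]
```

View pics/w2.png

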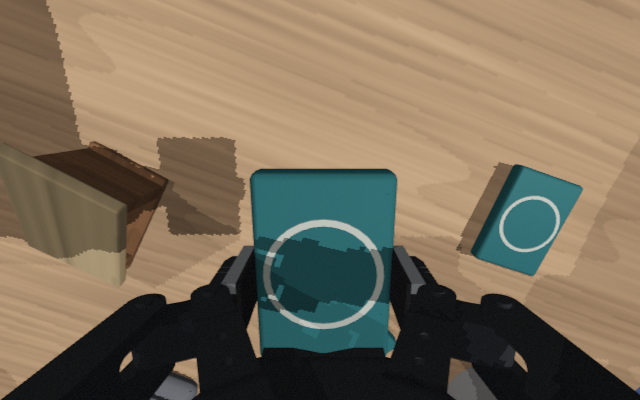

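The wrist view shows C2 held level between the pads with its ring at (323,273), the stand at left and C1 at right (530,222).

```bash
python3 inch.py '50 109 -501 3 0 0 .208;50 109 -501 3 0 0 .208;50 109 -501 3 0 0 .208;50 109 -501 3 0 0 .208;50 109 -501 3 0 0 .208;50 109 -501 3 0 0 .208;50 109 -501 3 0 0 .208;50 109 -501 3 0 0 .208' | head -2
python3 - <<'E'
from h import *
go((549,-353,50),rot(98.6))
E
```

```text
time_s: 6.85
eef_pos: [530.5, -243.6, 133.7]
d [  -2.7 -110.8   83.8] w [-0.001 -0.009 -0.   ] rows 2.8 t 6.85 F [ 1.36  0.19 -3.76]
```

```bash
python3 inch.py '50 0 -106 60 0 0 0;50 0 -106 80 0 0 0;50 0 -106 80 0 0 0;50 0 -106 80 0 0 0;50 0 -106 80 0 0 0' | head -2
python3 - <<'E'
from h import *
go((549,-353,4.5),rot(98.6))
E
```

```text
time_s: 7.35
eef_pos: [545.7, -346.5, 53.9]
d [-2.7 -6.9 49.4] w [ 0.    -0.009 -0.001] rows 1.0 t 7.35 F [ 0.37 -0.06 -2.57]
```

```bash
python3 inch.py '50 -2 -6 25 0 -.009 0;50 -2 -6 40 0 -.009 0;50 -2 -6 44 0 -.009 0;50 -2 -6 47 0 -.009 0;50 -2 -6 49 0 -.009 0;50 -2 -6 49 0 -.009 0'
```

```text
time_s: 7.95
eef_pos: [549.9, -352.8, 8.7]
eef_rot: [[-0.989, -0.15, 0.004], [-0.15, 0.989, -0.003], [-0.004, -0.004, -1.0]]
wrist_force: [-0.4, 0.5, -3.7]
width: 58.3
gripper_force: 67.9
```

```bash
python3 inch.py '50 0 0 2 0 0 0;50 0 0 4 0 0 0;50 0 0 4 0 0 0'|sed -n '2p;4p'; python3 inch.py '62 0 0 0 0 0 0;68 0 0 0 0 0 0;72 0 0 0 0 0 0'; python3 inch.py '72 0 0 -20 0 0 0;80 0 0 -60 0 0 0;85 0 0 -100 0 0 0;85 0 0 -100 0 0 0'|sed -n '2p;4p'
python3 - <<'E'
from h import *
go((618,228,130),rot(60.2))
c=viewer.read_camera("top")
[print(*b) for b in blobs(c,(80,90,30),(100,255,255),150,18)]
E
```

```text
eef_pos: [549.8, -353.0, 4.4]
wrist_force: [0.6, -0.4, -1.3]
time_s: 8.55
eef_pos: [549.8, -353.0, 4.4]
eef_rot: [[-0.989, -0.15, 0.004], [-0.15, 0.989, -0.003], [-0.003, -0.004, -1.0]]
wrist_force: [0.5, -0.1, -1.0]
width: 71.7
gripper_force: 0.0
eef_pos: [551.2, -353.9, 110.7]
wrist_force: [-0.7, 0.5, 0.2]
d [-153.3  565.2  -23. ] w [-0.006  0.012  0.67 ] rows 11.7 t 8.95 F [-0.66  0.54  0.24]
[279. 393.] [154.9 146.5  98.2  47.3 -88.7]
[214. 274.] [438.5 330.1  86.3  60.5   0.9]
[256. 208.] [617.9 228.2  87.4  59.5 -29.8]
[505. 289.] [ 400.9 -414.8  696.4  351.9  -30.2]
```

```bash
python3 inch.py '85 -153 565 -23 -.006 .012 .67;85 -153 565 -23 -.006 .012 .67;85 -153 565 -23 -.006 .012 .67;85 -153 565 -23 -.006 .012 .67;85 -153 565 -23 -.006 .012 .67;85 -153 565 -23 -.006 .012 .67;85 -153 565 -23 -.006 .012 .67;85 -153 565 -23 -.006 .012 .67' | head -2;python3 inch.py '85 0 0 0 0 0 0'|sed -n 2p
python3 - <<'E'
from h import *
go((618,228,50),rot(60.2))
E
```

```text
time_s: 9.8
eef_pos: [593.8, 41.8, 117.9]
eef_pos: [594.2, 44.7, 118.0]
d [ 68.9 171.1  68.9] w [ 0.002 -0.01   0.005] rows 3.9 t 9.9 F [ 0.51 -0.56  0.45]
```

```bash
python3 inch.py '85 69 171 40 .002 -.01 .005;85 69 171 69 .002 -.01 .005;85 69 171 69 .002 -.01 .005;80 69 171 69 .002 -.01 .005;76 69 171 69 .002 -.01 .005;76 69 171 69 .002 -.01 .005'
python3 - <<'E'
from h import *
go((618,228,1),rot(60.2))
c=viewer.read_camera("wrist")
[print(*b) for b in blobs(c,(80,90,30),(100,255,255),3000,18)]
E
```

```text
time_s: 10.5
eef_pos: [618.2, 222.9, 48.9]
eef_rot: [[-0.866, 0.5, -0.001], [0.5, 0.866, -0.002], [0.0, -0.003, -1.0]]
wrist_force: [1.5, -0.7, 0.1]
width: 76.0
gripper_force: 0.0
d [ 2.7  4.4 47.9] w [-0.003 -0.    -0.003] rows 1.0 t 10.5 F [ 1.51 -0.7   0.13]
[332. 220.] [616.8 229.9  89.1  58.3 -29.7]
```

```bash
python3 inch.py '76 3 5 30 0 0 0;76 3 5 44 0 0 0;76 3 5 48 0 0 0;76 3 5 48 0 0 0;76 3 5 48 0 0 0'|sed -n '2p;4p'; python3 inch.py '76 0 -4 0 0 0 0;76 0 -8 0 0 0 0;76 0 -11 0 0 0 0;76 0 -14 0 0 0 0'; python3 inch.py '76 0 -3 0 0 0 0'; python3 inch.py '76 0 -3 0 0 0 0'
```

```text
eef_pos: [619.4, 228.2, 3.7]
wrist_force: [-0.0, 0.3, 0.3]
time_s: 11.45
eef_pos: [611.9, 216.3, 3.0]
eef_rot: [[-0.865, 0.501, 0.002], [0.501, 0.865, -0.001], [-0.002, -0.0, -1.0]]
wrist_force: [0.4, 0.7, 1.5]
width: 76.2
gripper_force: 0.8
time_s: 11.55
eef_pos: [610.3, 213.7, 2.9]
eef_rot: [[-0.865, 0.501, 0.001], [0.501, 0.865, -0.001], [-0.002, -0.0, -1.0]]
wrist_force: [0.6, 2.4, 1.5]
width: 75.9
gripper_force: 0.8
time_s: 11.65
eef_pos: [608.8, 211.1, 2.7]
eef_rot: [[-0.865, 0.501, 0.001], [0.501, 0.865, -0.001], [-0.002, -0.001, -1.0]]
wrist_force: [1.6, 1.3, 0.8]
width: 75.9
gripper_force: 0.8
```

C3 is slick too (0.8 N), so C1 is the rubber one. C3 goes to the mat.

```bash
python3 inch.py '60 0 0 2.5 0 0 0;55 0 0 2.5 0 0 0;50 0 0 2.5 0 0 0;50 0 0 2.5 0 0 0;50 0 0 2.5 0 0 0;50 0 0 2.5 0 0 0'; python3 inch.py '50 0 0 -20 0 0 0;50 0 0 -60 0 0 0;50 0 0 -110 0 0 0;50 0 0 -145 0 0 0;50 0 0 -145 0 0 0'
python3 - <<'E'
from h import *
go((529,-225,148),rot(98.6))
E
```

```text
time_s: 12.25
eef_pos: [608.9, 211.1, 0.2]
eef_rot: [[-0.865, 0.501, 0.001], [0.501, 0.865, -0.002], [-0.002, -0.001, -1.0]]
wrist_force: [-0.2, -1.6, 5.1]
width: 58.6
gripper_force: 65.7
time_s: 12.75
eef_pos: [610.2, 211.9, 150.3]
eef_rot: [[-0.865, 0.501, 0.007], [0.501, 0.865, 0.0], [-0.006, 0.004, -1.0]]
wrist_force: [0.6, -0.4, -4.2]
width: 58.5
gripper_force: 68.3
d [-148.6 -418.8    1.6] w [ 0.002  0.007 -0.675] rows 8.9 t 12.75 F [ 0.57 -0.36 -4.18]
```

```bash
python3 inch.py '50 -149 -419 2 0 .007 -.675;50 -149 -419 2 0 .007 -.675;50 -149 -419 2 0 .007 -.675;50 -149 -419 2 0 .007 -.675;50 -149 -419 2 0 .007 -.675;50 -149 -419 2 0 .007 -.675;50 -149 -419 2 0 .007 -.675;50 -149 -419 2 0 .007 -.675' | head -2;python3 inch.py '50 0 0 0 0 0 0;50 0 0 0 0 0 0'|sed -n 2p
python3 - <<'E'
from h import *
go((529,-225,40),rot(98.6))
E
```

```text
time_s: 13.55
eef_pos: [535.8, -176.3, 141.9]
eef_pos: [536.3, -175.5, 141.9]
d [ 13.7 -48.1 101.9] w [ 0.002 -0.008 -0.002] rows 2.3 t 13.75 F [ 0.21  0.13 -5.26]
```

```bash
python3 inch.py '50 14 -48 20 0 -.008 0;50 14 -48 60 0 -.008 0;50 14 -48 95 0 -.008 0;50 14 -48 102 0 -.008 0;50 14 -48 102 0 -.008 0;50 14 -48 102 0 -.008 0' | head -2
python3 - <<'E'
from h import *
go((529,-225,4.5),rot(98.6))
c=viewer.read_camera("side");cv2.imwrite("pics/s2.png",c["frame"][:,:,::-1])
E
```

```text
time_s: 14.35
eef_pos: [531.0, -223.9, 43.5]
d [ 2.2 -0.8 39. ] w [-0.     0.003  0.001] rows 0.8 t 14.35 F [ 0.12 -0.27 -3.49]
```

View pics/s2.png

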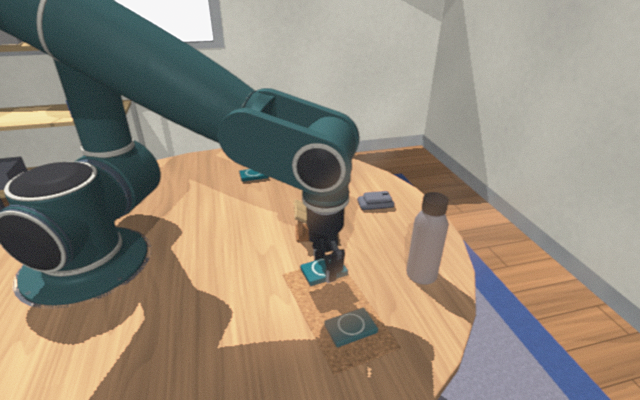

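The side view shows C2 lying flat on the mat at (350,327). C3 is held above the mat's other half at (323,271), clear of C2.

```bash
python3 inch.py '50 2 -1 20 0 0 0;50 2 -1 30 0 0 0;50 2 -1 34 0 0 0;50 2 -1 37 0 0 0;50 2 -1 39 0 0 0;50 2 -1 39 0 0 0'|sed -n '2p;4p'
```

```text
eef_pos: [529.1, -225.8, 4.2]
wrist_force: [-0.6, 0.4, 3.8]
```

```bash
python3 inch.py '62 0 0 0 0 0 0;68 0 0 0 0 0 0;72 0 0 0 0 0 0'|sed -n '4,5p'; python3 inch.py '72 0 0 -20 0 0 0;80 0 0 -60 0 0 0;85 0 0 -110 0 0 0;85 0 0 -150 0 0 0;85 0 0 -150 0 0 0'|sed -n '2p;4p'
python3 - <<'E'
from h import *
go((438,331,140),rot(90.9))
E
```

```text
wrist_force: [-0.3, 1.4, -0.1]
width: 72.0
eef_pos: [529.8, -226.5, 159.4]
wrist_force: [0.0, 0.3, -0.6]
d [  7.5 565.1  17. ] w [-0.004  0.01   0.135] rows 11.3 t 15.8 F [ 0.04  0.25 -0.59]
```

```bash
python3 inch.py '85 7 565 17 0 .01 .135;85 7 565 17 0 .01 .135;85 7 565 17 0 .01 .135;85 7 565 17 0 .01 .135;85 7 565 17 0 .01 .135;85 7 565 17 0 .01 .135;85 7 565 17 0 .01 .135;85 7 565 17 0 .01 .135' | head -2;python3 inch.py '85 0 0 0 0 0 0'|sed -n 2p
python3 - <<'E'
from h import *
go((438,331,50),rot(90.9))
E
```

```text
time_s: 16.6
eef_pos: [462.4, 170.8, 140.9]
eef_pos: [461.8, 173.5, 140.6]
d [ 19.8 157.8  91. ] w [ 0.001 -0.009  0.005] rows 3.7 t 16.7 F [ 0.08 -1.02 -0.1 ]
```

```bash
python3 inch.py '85 20 158 40 0 -.009 .005;85 20 158 91 0 -.009 .005;85 20 158 91 0 -.009 .005;85 20 158 91 0 -.009 .005;85 20 158 91 0 -.009 .005;85 20 158 91 0 -.009 .005'|sed -n 2p
python3 - <<'E'
from h import *
c=viewer.read_camera("wrist")
[print(*b) for b in blobs(c,(80,90,30),(100,255,255),3000,18)]
go((438,331,0.5),rot(90.9))
E
```

```text
eef_pos: [439.9, 326.4, 49.7]
[332. 221.] [436.  331.7  89.1  58.3   2. ]
d [ 2.4  5.  50. ] w [ 0.     0.001 -0.005] rows 1.0 t 17.35 F [ 0.52 -0.15 -0.62]
```

```bash
python3 inch.py '85 3 5 25 0 0 -.015;80 3 5 42 0 0 -.015;76 3 5 47 0 0 -.015;76 3 5 49.5 0 0 -.015;76 3 5 49.5 0 0 -.015'|sed -n '2p;4p';python3 inch.py '60 0 0 0 0 0 0;55 0 0 0 0 0 0;50 0 0 0 0 0 0;50 0 0 0 0 0 0;50 0 0 0 0 0 0;50 0 0 0 0 0 0'
```

```text
eef_pos: [437.8, 331.3, 1.8]
wrist_force: [0.1, -0.0, 0.4]
time_s: 18.45
eef_pos: [437.7, 331.8, 2.3]
eef_rot: [[-1.0, -0.025, 0.002], [-0.025, 1.0, 0.001], [-0.003, 0.001, -1.0]]
wrist_force: [-2.4, -2.9, 9.1]
width: 57.9
gripper_force: 64.4
```

```bash
python3 inch.py '50 0 0 -20 0 0 0;50 0 0 -60 0 0 0;50 0 0 -110 0 0 0;50 0 0 -160 0 0 0;50 0 0 -170 0 0 0;50 0 0 -170 0 0 0'|sed -n '2p;4,6p'
python3 - <<'E'
from h import *
R=rot(81.5,30);n=-R[:,2];print(n,R[:,0])
go(np.array([562,-23,56])+n*110,R)
E
```

```text
eef_pos: [437.4, 331.8, 172.6]
wrist_force: [0.5, -0.3, -4.9]
width: 58.1
gripper_force: 68.2
[ 0.49450793 -0.07390471  0.8660254 ] [-0.85651286  0.1280067   0.5       ]
d [-169.7 -367.4   21.3] w [-0.043  0.526  0.17 ] rows 8.1 t 19.05 F [ 0.52 -0.34 -4.91]
```

```bash
python3 inch.py '50 -170 -367 21 -.043 .526 .17;50 -170 -367 21 -.043 .526 .17;50 -170 -367 21 -.043 .526 .17;50 -170 -367 21 -.043 .526 .17;50 -170 -367 21 -.043 .526 .17;50 -170 -367 21 -.043 .526 .17;50 -170 -367 21 -.043 .526 .17;50 -170 -367 21 -.043 .526 .17'|sed -n 2p;python3 inch.py '50 0 0 0 0 0 0;50 0 0 0 0 0 0'|sed -n 2p
python3 - <<'E'
from h import *
R=rot(81.5,30);n=-R[:,2]
go(np.array([562,-23,56])+n*50,R)
E
```

```text
eef_pos: [613.8, -28.6, 147.0]
eef_pos: [613.4, -27.4, 147.1]
d [-1.3 -3.1 54.6] w [-0.001 -0.006 -0.003] rows 1.1 t 20.05 F [-0.47  1.63 -4.01]
```

```bash
python3 inch.py '50 -1 -3 20 0 -.006 -.003;50 -1 -3 45 0 -.006 -.003;50 -1 -3 55 0 -.006 -.003;50 -1 -3 55 0 -.006 -.003;50 -1 -3 55 0 -.006 -.003'|sed -n 2p
python3 - <<'E'
from h import *
R=rot(81.5,30);n=-R[:,2]
go(np.array([562,-23,56])+n*6,R)
w=viewer.read_camera("wrist");s=viewer.read_camera("side")
cv2.imwrite("pics/p1.png",np.hstack([cv2.resize(w["frame"],(480,300)),cv2.resize(s["frame"][160:280,250:378],(320,300),interpolation=cv2.INTER_CUBIC)])[:,:,::-1])
C=np.array([562,-23,56]);x=R[:,0];y=R[:,1]
print(proj(w,[C+i*60*x+j*42*y for i,j in((1,1),(1,-1),(-1,-1),(-1,1))]).round()*.75)
E
```

```text
eef_pos: [587.3, -25.2, 102.6]
d [-1.2 -1.4 47. ] w [-0.002  0.004  0.003] rows 0.9 t 20.55 F [-0.25 -0.52 -4.18]
[[293.25  96.  ]
 [187.5   96.  ]
 [195.   228.  ]
 [285.75 228.75]]
```

View pics/p1.png

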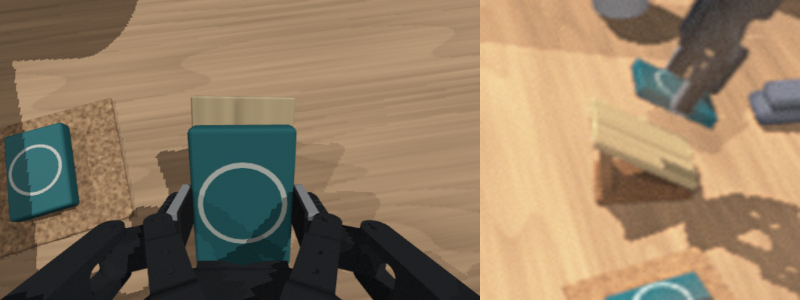

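The wrist view shows the board's top edge from (192,97) to (295,97), within about 4 px of the prediction and parallel to the coaster. The side crop shows the coaster hovering parallel to the slope.

```bash
python3 inch.py '50 -1 -1 20 0 0 0;50 -1 -1 32 0 0 0;50 -1 -1 38 0 0 0;50 -1 -1 41 0 0 0;50 -1 -1 43 0 0 0;50 -1 -1 44 0 0 0;50 -1 -1 44 0 0 0'|sed -n '2,3p;4p'
python3 - <<'E'
from h import *
R=rot(81.5,30);n=-R[:,2]
go(np.array([562,-23,56])+n*2,R)
E
```

```text
eef_pos: [566.3, -23.7, 63.7]
eef_rot: [[-0.859, 0.145, -0.491], [0.126, 0.989, 0.071], [0.497, -0.001, -0.868]]
wrist_force: [0.7, 0.0, -3.8]
d [-0.   0.1  6.8] w [-0.002  0.004  0.002] rows 0.1 t 21.35 F [ 0.75  0.05 -3.8 ]
```

```bash
for i in 1 2; do :; done; python3 inch.py '50 0 0 1 0 0 0;50 0 0 2 0 0 0;50 0 0 3 0 0 0;50 0 0 3 0 0 0'|sed -n '2p;4p'; python3 inch.py '50 0 0 1 0 0 0;50 0 0 1 0 0 0'|sed -n '2p;4p'; python3 inch.py '50 0 0 1 0 0 0;50 0 0 1 0 0 0'|sed -n '2p;4p'
```

```text
eef_pos: [564.5, -23.5, 60.7]
wrist_force: [-0.3, 0.1, -4.0]
eef_pos: [564.1, -23.4, 59.8]
wrist_force: [-0.0, 0.3, -4.6]
eef_pos: [563.6, -23.3, 59.1]
wrist_force: [0.3, 0.0, -4.0]
```

```bash
python3 inch.py '50 0 0 .8 0 0 0;50 0 0 .8 0 0 0'|sed -n '2p;4p'; python3 inch.py '50 0 0 .8 0 0 0;50 0 0 .8 0 0 0'|sed -n '2p;4p'
```

```text
eef_pos: [563.2, -23.3, 58.4]
wrist_force: [0.9, -0.7, -3.3]
eef_pos: [563.1, -23.2, 58.1]
wrist_force: [2.3, 0.5, 1.1]
```

```bash
python3 inch.py '61 0 0 0 0 0 0;63 0 0 0 0 0 0;66 0 0 0 0 0 0;70 0 0 0 0 0 0;74 0 0 0 0 0 0;74 0 0 0 0 0 0'|sed -n '2p;4,6p'
python3 - <<'E'
from h import *
w=viewer.read_camera("wrist");s=viewer.read_camera("side")
cv2.imwrite("pics/p2.png",np.hstack([cv2.resize(w["frame"],(480,300)),cv2.resize(s["frame"][160:280,250:378],(320,300),interpolation=cv2.INTER_CUBIC)])[:,:,::-1])
E
```

```text
eef_pos: [562.9, -23.2, 57.7]
wrist_force: [0.5, -0.0, -0.3]
width: 74.1
gripper_force: 0.0
```

View pics/p2.png

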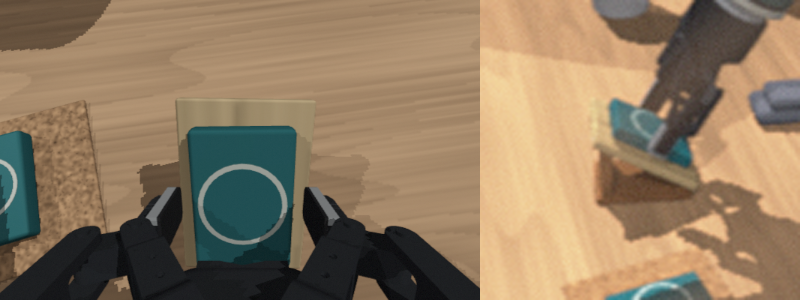

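The coaster lies flush on the slope, centred near (242,200) in the wrist view, with the fingers clear on both sides. Now to retreat along the normal and check.

```bash
python3 inch.py '76 0 0 -8 0 0 0;80 0 0 -30 0 0 0;85 0 0 -70 0 0 0;85 0 0 -120 0 0 0;85 0 0 -170 0 0 0;85 0 0 -200 0 0 0;85 0 0 -200 0 0 0;85 0 0 -200 0 0 0'|sed -n '2p;4p'; python3 inch.py '85 0 200 0 0 0 0;85 0 200 0 0 0 0;85 0 200 0 0 0 0;85 0 200 0 0 0 0;85 0 200 0 0 0 0;85 0 200 0 0 0 0'|sed -n '2p;4p'
python3 - <<'E'
from h import *
t=viewer.read_camera("top");s=viewer.read_camera("side")
[print(*b) for b in blobs(t,(80,90,30),(100,255,255),150,22)]
cv2.imwrite("pics/f.png",np.hstack([cv2.resize(t["frame"][120:300,290:530],(400,300)),cv2.resize(s["frame"][160:380,250:420],(232,300))])[:,:,::-1])
E
```

```text
eef_pos: [661.5, -37.6, 231.5]
wrist_force: [0.3, -0.7, -0.4]
eef_pos: [689.5, 161.5, 229.6]
wrist_force: [-0.1, 0.7, 1.0]
[301. 378.] [197.7  93.7 299.4 148.6 -84.7]
[424. 243.] [ 527.7 -224.7   86.6   59.3    8. ]
[472. 236.] [ 549.6 -351.1   88.3   60.9    8.7]
[349. 225.] [572.4 -26.6  80.5  62.2  -7.9]
[275. 172.] [758.1 180.2 997.  259.    7.1]
```

View pics/f.png

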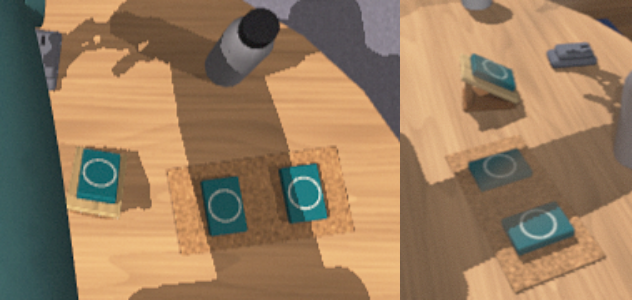

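The top crop shows both slick coasters lying apart on the mat at (224,205) and (303,192), and the third resting on the board at (99,174). I'll check its offset by numbers.

Run:
```python
from h import *
t=viewer.read_camera("top");s=viewer.read_camera("side");R=rot(81.5,30);C=np.array([562,-23,56.]);C+=-R[:,2]*18
for d in (-15,0,15): print(d,proj(t,C+d*R[:,0]).round(1),proj(s,C+d*R[:,0]).round(1))
for c,b in((t,(330,205,366,250)),(s,(295,195,340,235))):
    x0,y0,x1,y1=b;m=cv2.inRange(cv2.cvtColor(c["frame"],cv2.COLOR_RGB2HSV)[y0:y1,x0:x1],(80,90,30),(100,255,255))
    k=cv2.convexHull(max(cv2.findContours(m,0,1)[0],key=cv2.contourArea));M=cv2.moments(k);print(M["m10"]/M["m00"]+x0,M["m01"]/M["m00"]+y0)
```

```text
-15 [[349.9 218.9]] [[324.2 212.7]]
0 [[349.3 223.5]] [[319.3 210.6]]
15 [[348.6 228.1]] [[314.2 208.4]]
348.98311917359536 225.41874527588814
328.43402777777777 218.76736111111111
```

```bash
python3 -c "
from cell import r, viewer
print(r.job_done())"
```

```text
the job is handed in; nothing more can be done
None
```

I handed the job in at about 24 s. The rubber-soled coaster, C1, dragged at 9 N against 0.6 and 0.8 N for the others; it lies flush about 4 mm from the middle of the slope, and the two slick ones lie flat and apart on the mat.

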